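Shut the lid of a board tester onto the board without slamming

TASK

A circuit board lies ready on the spring probes of the bench tester, and the tester's heavy lid stands open. Shut it gently: tip the lid forward and let it down under control, without ever letting it drop or slam, until it rests on the board; then press its front edge down by feel, never with more than 25 N, until both side latches have snapped over it and hold it shut, and let go. Leave the cutters, the meter, the tape and the solder reel lying near it where they are.

Things in the scene. Friction and masses are not known exactly. Their poses are not given: they have to be found in the camera images.
- tester: grey bench tester for circuit boards, fixed on the bench: base 160 mm deep (its x), 150 mm wide (its y), 72 mm high, a green circuit board lying level in it on a black sprung carrier; origin at the centre of the base's underside, x pointing to the hinged back, y to its left, z up; its front faces -x. A dark steel catch bar round the front carries the side latches and the lid's two stop posts
- lid_axis (a point): centre of the lid's hinge axis, which runs along the tester's y at its back: 72 mm behind the tester's origin and 82 mm above its underside
- lid (a joint): hinge angle of the lid, rad: about 0 shut and level, pi/2 upright, 1.78 leaning back on its stop. The lid is an aluminium frame with a clear window, 150 mm wide, 14 mm thick, about 0.9 kg, its weight centred 91 mm from the hinge. The stiff hinge holds it near upright, where it starts; tipped forward past about 1.35 it falls unless held up. At 0 the frame lies 76 to 90 mm up
- lip_edge (a point): middle of the lower front edge of the lid's finger lip, a plate 100 mm wide and 8 mm thick that sticks out 30 mm past the front of the base: 182 mm from the hinge axis towards the front and, with the lid at 0, 4 mm below it (78 mm above the tester's underside)
- latch_left (a joint): steel spring latch on the tester's left side (+y), 52 mm in front of the origin, a lever 18 mm wide up to about 106 mm high: angle in rad, 0 home, growing to about 0.1 as the lid's pin pushes its nose outward; it springs back to 0 over the pin by itself and then holds the lid, about 0.012 rad above its stops; a lid that has not caught springs up again
- latch_right (a joint): the same latch on the right side (-y)
- side_cutters: side cutters, 60 x 149 x 10 mm, lying open on the bench; origin at the centre of the underside
- pocket_meter: pocket multimeter, 124 x 66 x 36 mm, lying on its back; origin at the centre of the underside
- tape_roll: roll of black tape, 58 mm across, 18 mm high, lying flat; origin at the centre of the underside
- solder_reel: reel of solder wire, 63 x 76 x 52 mm, behind the tester; origin at the centre of the underside
- lip_top (a point): middle of the lip's upper face, 15 mm behind its front edge, where to press (86 mm above the tester's underside at lid angle 0). Let down, the lid rests on the board at about 0.058. Then springs resist: 5 to 16 N here make the latches snap over; 2 mm lower the lid meets the stop posts, hard. The catch bar is set by hand for each board: the posts stop the lid somewhere from -0.025 to 0.025

How it is judged:
At the end, for the whole second after the job is handed in: the lid stands within 0.05 rad of level with nothing touching it, held by both latches, each within 0.03 rad of its home position (value of joint lid below 0.05 rad and value of joint each of latch_left, latch_right below 0.03 rad).
It fails at once if the lid drops or slams: it swings towards shut faster than 2 rad/s (36 cm/s at the lip) (velocity of joint lid below -2 rad/s).
It fails at once if the fingers press on the tester or its lid with more than 25 N (contact force between the fingers and tester above 25 N).
It fails at once if the cutters, the meter, the tape or the solder reel are shifted by more than 2 cm (distance of any of side_cutters, pocket_meter, tape_roll, solder_reel from where it was at the start of the episode above 0.02 m).
It also fails if it takes over 51 s, if anything falls off the work surface, if the arm or the gripper's body presses on something with over 40 N, if the wrist force passes 120 N, or if a joint passes its speed limit or range.

ROBOT

A 7-joint arm with a two-finger parallel gripper is mounted at the origin on a cart in front of the work surface, level with it; the furniture and walls round the work are solid. World frame = base frame: x ahead of the robot, y to its left, z up, the work surface at z = 0. Lengths are in m, angles in rad, forces in N, time in s.
With the tool pointing down it reaches from about 0.425 to 0.925 m from the base axis. Payload 6.8 kg.
Tool frame: the origin (TCP) lies on the centre line of the jaws, within the pads' length; the fingertips stand 8 mm ahead of it and the grasp point (between the pads) lies 11 mm behind it (bot.tips_ahead is the distance from the TCP to the fingertips, in m); z points along the fingers, y is the line along which they close (so a half turn about z gives the same grasp; the last joint's range is limited). The gripper opens to 85 mm and grips with 20 to 120 N. Pads are 22 mm wide; open, the fingers measure 114 mm over their backs; the gripper's body (76 mm by 85 mm) begins 54 mm behind the grasp point. The pads swing forward as they close: fully open they stand 13 mm farther back than shut.
Start: joints at [-0.108, 0.477, 0.022, 1.555, -0.011, 1.109, -0.083], TCP at [0.675, 0, 0.239] pointing down, gripper open.
Joint ranges: [-2.96, 2.96], [-0.34, 2.1], [-1.41, 1.46], [0.24, 2.44], [-1.37, 4.51], [0.17, 1.92], [-2.96, 2.96]. Speed limits (rad/s): [2.39, 2.39, 3.14, 3.14, 3.14, 3.14, 3.14].

INTERFACE

Orientations are given as a unit quaternion [w, x, y, z].
In Python, from station import bot gives the robot as it stands.
- The arm moves only by the tool send_rows, never from a script. Its argument "deltas" is text: rows parted by semicolons, each of 4 numbers parted by spaces: the shift along the tool's x, y, z in m, then the turn about the tool's z in degrees. In form: x y z spin; .... A call has 1 to 5 rows; each row is the pose to reach, as a shift and turn from the pose commanded when the call began, along the tool's axes at that moment; what a row does not reach only later rows make up. A row lasts 1/10 s, in which the tool goes at most 50 mm and 8.59 degrees, less where a joint would pass 70% of its speed; a pose out of reach is approached as far as the arm can. A call with a gripper value outside its range is refused whole. "claw" is the opening, from 0 (shut) to 1 (fully open), set as the call begins (left out, the last holds). The fingers move at their own pace and stop on an object; "force" is the grip in N (left out, the last holds). Time passes only in rows, so rows that repeat a pose let the fingers close. It gives the time, the measured TCP pose, the force, the opening and the grip force at its end, in the units of the state.
- bot.get_obs(): the state, without advancing time (a new reading comes with each control period).
- bot.read_camera(name): name is "scene" or "side" or "wrist"; returns a dict with "img" (420x560x3 uint8, red, green, blue), "depth" (420x560 float32, m along the optical axis (not along the pixel's ray), 0 where there is no reading), "fx", "fy", "cx", "cy" (pixels), "camera_from_world" (4x4, takes a point from world to camera coordinates). Camera axes: x right, y up, looking along -z (the intrinsics and any distortion apply to the point x, -y, -z); pixel columns grow to the right and rows downward; lengths in m; the calibration is good to about 2 mm. A picture is of the moment at which its call begins.
- bot.hand_in(): hands the job in; it is judged then, once.
Trained networks look in a picture, given as the dict that the camera call returned (one of the last four; its "shot" number tells which), for a name from the list of things; names that differ only in an ending like _2 or _b are one class to them, and where a whole thing is asked for, a point or a joint stands for the part that bears it (a point fixed in the world has none). Each returns a list of dicts, best first, with "confidence" (0 to 1); they miss things now and then, are a little off and sometimes report something else, mostly with a low value. They report only what shows in the picture. A call takes as long as a camera call.
- bot.masks_of(picture, query): "mask" (420x560 bool, what is visible of it).
- bot.landmark_of(picture, query): "xyz" ([x, y, z] in m, in world coordinates, good to about 4 mm: a listed point, or the origin of a listed thing).
The state is a dict: "t": time; "q": joint angles; "joint_vel": joint speeds; "joint_torque": joint torques, N m; "eef_pos": TCP position; "tool_rot": TCP orientation; "contact_force": force on the tool from outside, world axes, zero at the start; "torque": the same for the moment, N m; "gripper_width": opening from 0.0 (shut) to 1.0 (fully open); "grasp_force": force on a finger pad.
Only numpy, scipy, OpenCV 4.12 (cv2) and the standard library are available. Lean on these libraries where they do the work, as an engineer would, in place of code of your own. Each camera call takes 0.05 s, during which the arm holds its last target. There are 200 camera calls.

## Working session

There is one attempt and no reset: what is moved stays moved. The work goes in short steps, Python scripts to look and compute and a tool call to move; the robot and the scene stay as the last step left them, time stands still between calls to the robot, and variables do not carry over. Pictures are saved under pics/ and viewed, at most 10 in all, crops included, and the job is handed in when it is done.

Besides the shell and the picture viewer there is one more tool, called after "Call:" as a command line: name --argument value ..., lists and objects as JSON in quotes. send_rows: Moves the arm, as the interface text tells. Its arguments: {"type":"object","properties":{"deltas":{"type":"string"},"claw":{"type":"number"},"force":{"type":"number"}},"required":["deltas"]}

```bash
mkdir -p pics
cat > h.py <<'E'
from station import bot
import numpy as np, cv2
def lm(p,q):
    r=bot.landmark_of(p,q); return [(np.round(d['xyz'],4).tolist(),round(d['confidence'],2)) for d in r[:2]]
E
python3 - <<'E'
from h import *
o=bot.get_obs(); print(o)
ims=[]
for n in ["scene","side"]:
    p=bot.read_camera(n); ims.append(p['img'])
    for q in ["tester","lid_axis","lip_edge","lip_top","latch_left","latch_right","side_cutters","pocket_meter","tape_roll","solder_reel"]:
        print(n,q,lm(p,q))
cv2.imwrite("pics/a.png",cv2.resize(np.vstack(ims),(800*560//1120*2//2*1,600))[:,:,::-1])
cv2.imwrite("pics/b.png",ims[0][:,:,::-1]);cv2.imwrite("pics/c.png",ims[1][:,:,::-1])
E
```

```text
{'t': 0.0, 'q': array([-0.10804993,  0.47776931,  0.022349  ,  1.55642535, -0.01153504,
        1.10929022, -0.08307773]), 'joint_vel': array([-0.00018873, -0.0005787 , -0.0008385 , -0.00021582, -0.00248783,
        0.00010321,  0.00210958]), 'joint_torque': array([-5.45967814e-04, -5.96443820e+01,  1.60769675e+00, -2.81194621e+01,
        1.24063640e-02,  9.39900521e-03,  2.20753498e-05]), 'eef_pos': array([ 6.74439473e-01, -4.16966040e-05,  2.38357532e-01]), 'tool_rot': array([-5.86440348e-04,  7.07117036e-01,  7.07095976e-01, -6.59078494e-04]), 'contact_force': array([ 0.49438247,  0.23420478, -0.24196191]), 'torque': array([ 0.01561518, -0.01913794,  0.04144627]), 'grasp_force': 0.0, 'gripper_width': 0.9984639356944767}
scene tester [([0.6277, -0.0117, -0.0008], 0.72)]
scene lid_axis [([0.6777, 0.0406, 0.0841], 0.71)]
scene lip_edge [([0.6771, 0.0347, 0.2636], 0.67)]
scene lip_top [([0.6784, 0.0426, 0.2511], 0.87)]Traceback (most recent call last):
  File "<stdin>", line 7, in <module>
  File "h.py", line 4, in lm
    r=bot.landmark_of(p,q); return [(np.round(d['xyz'],4).tolist(),round(d['confidence'],2)) for d in r[:2]]
ValueError: it knows: lid_axis, lip_edge, lip_top, pocket_meter, side_cutters, solder_reel, tape_roll, tester
```

Run:
```python
from h import *
ims=[]
for n in ["scene","side"]:
    p=bot.read_camera(n); ims.append(p['img'])
    for q in ["tester","lid_axis","lip_edge","lip_top","side_cutters","pocket_meter","tape_roll","solder_reel"]:
        print(n,q,lm(p,q))
cv2.imwrite("pics/b.png",ims[0][:,:,::-1]);cv2.imwrite("pics/c.png",ims[1][:,:,::-1])
```

```text
scene tester [([0.6301, -0.0094, -0.0008], 0.84)]
scene lid_axis [([0.6765, 0.0451, 0.0808], 0.83)]
scene lip_edge [([0.6765, 0.0355, 0.2654], 0.55)]
scene lip_top [([0.6808, 0.0411, 0.2505], 0.94)]
scene side_cutters [([0.4595, 0.0763, -0.0015], 0.49)]
scene pocket_meter [([0.4358, 0.2138, -0.0011], 0.63)]
scene tape_roll [([0.364, 0.123, -0.0003], 0.69)]
scene solder_reel [([0.7621, 0.0064, -0.0006], 0.79)]
side tester [([0.6263, -0.0101, 0.0009], 0.68), ([0.4556, 0.0666, -0.0013], 0.45)]
side lid_axis [([0.6804, 0.0445, 0.0786], 0.68)]
side lip_edge [([0.6774, 0.0408, 0.2625], 0.56)]
side lip_top [([0.6814, 0.0421, 0.2495], 0.95), ([0.4547, 0.0687, -0.0009], 0.68)]
side side_cutters [([0.4547, 0.0678, 0.0007], 0.98)]
side pocket_meter [([0.4363, 0.2146, 0.0002], 0.77)]
side tape_roll [([0.3623, 0.1249, 0.0015], 0.68)]
side solder_reel [([0.7597, 0.0027, -0.0005], 0.55)]
```

View pics/b.png

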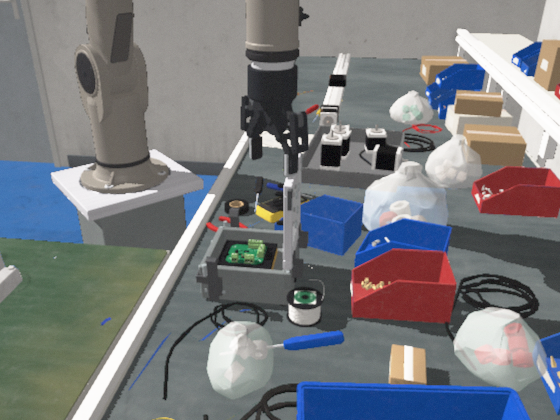

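View pics/c.png

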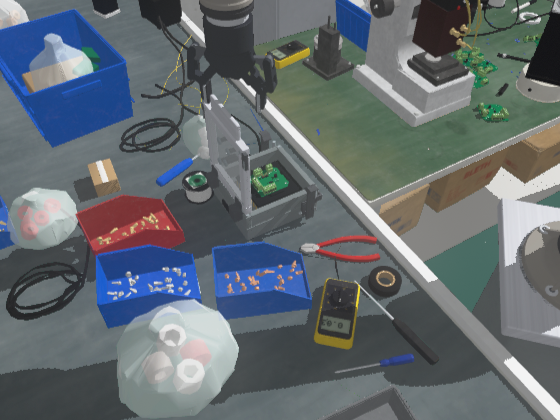

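```bash
cat >> h.py <<'E'
def cloud(p,m=None):
    d=p['depth']; v,u=np.nonzero((d>0)&(m if m is not None else True))
    z=d[v,u]; c=np.stack([(u-p['cx'])/p['fx']*z,-(v-p['cy'])/p['fy']*z,-z,np.ones_like(z)],1)
    return (c@np.linalg.inv(p['camera_from_world']).T)[:,:3]
E
python3 - <<'E'
from h import *
for n in ["side","scene"]:
    p=bot.read_camera(n); P=cloud(p)
    c=np.array([.678,.0434]); 
    k=(np.linalg.norm(P[:,:2]-[.628,-.01],axis=1)<.14)&(P[:,2]>.05)&(P[:,2]<.28); P=P[k]
    for yaw in [0]:
        # lid plane RANSAC on upright pts
        L=P[(P[:,2]>.10)&(P[:,2]<.225)&(np.linalg.norm(P[:,:2]-c,axis=1)<.085)]
        rng=np.random.default_rng(0); best=0
        for i in range(600):
            a=L[rng.choice(len(L),3,False)]; nn=np.cross(a[1]-a[0],a[2]-a[0]); nn/=np.linalg.norm(nn)+1e-12
            s=abs((L-a[0])@nn)<.0025
            if s.sum()>best: best=s.sum(); S=L[s]
        m=S.mean(0); nn=np.linalg.svd(S-m)[2][2]; nn*=np.sign(nn[0])
        print(n,len(L),best,m.round(4),nn.round(4),"yaw",np.degrees(np.arctan2(nn[1],nn[0])), "tilt",np.degrees(np.arcsin(nn[2])))
        f=np.array([np.cos(np.radians(47)),np.sin(np.radians(47))])
        print("plane offset from axis pt along normal", (m[:2]-c)@f)
    R=P[(P[:,2]>.066)&(P[:,2]<.078)]
    r=cv2.minAreaRect((R[:,:2]).astype(np.float32)); print("rim",len(R),r)
E
```

```text
side 2064 1805 [0.678  0.0502 0.1663] [7.077e-01 7.065e-01 7.000e-04] yaw 44.948216959443734 tilt 0.041575668279432904
plane offset from axis pt along normal 0.004940471472125084
rim 1478 ((0.6323451399803162, -0.0034300535917282104), (0.177626833319664, 0.18435753881931305), 44.903419494628906)
scene 1222 688 [0.6948 0.0323 0.1655] [0.715  0.6991 0.0022] yaw 44.35282322742584 tilt 0.12666892313359474
plane offset from axis pt along normal 0.0033933137314468235
rim 1776 ((0.6330037117004395, -0.005034923553466797), (0.17682236433029175, 0.18485131859779358), 44.81879425048828)
```

Call:
send_rows --deltas "0 0 -0.03 0; 0 0 -0.06 0; 0 0 -0.09 0" --claw 1

```text
t: 1.55
eef_pos: [0.6749, -0.0, 0.3302]
tool_rot: [-0.0, 0.707, 0.707, -0.0]
contact_force: [-0.0, 0.5, 1.4]
gripper_width: 1.001
grasp_force: 0.0
```

Call:
send_rows --deltas "0.005 0.004 0 -8.5; 0.01 0.008 0 -17; 0.015 0.012 0 -25.5; 0.02 0.016 0 -34; 0.023 0.021 0 -42.5" --claw 0.4 --force 20

```text
t: 2.05
eef_pos: [0.6961, 0.0236, 0.3294]
tool_rot: [-0.0, 0.4, 0.917, 0.0]
contact_force: [0.7, -0.2, 0.5]
gripper_width: 0.4
grasp_force: 0.0
```

Call:
send_rows --deltas "0 0 0 -2.3; 0 0 0 -2.3; 0 0 0 -2.3"

```text
t: 2.35
eef_pos: [0.696, 0.0228, 0.3293]
tool_rot: [-0.0, 0.385, 0.923, -0.0]
contact_force: [-0.4, -0.4, -0.4]
gripper_width: 0.403
grasp_force: 0.0
```

Run:
```python
from h import *
print(bot.tips_ahead,bot.get_obs()['q'].round(3))
p=bot.read_camera("wrist"); q=bot.read_camera("side")
for a in (p,q):
  for n in ["lip_edge","lip_top"]: print(n,lm(a,n))
cv2.imwrite("pics/d.png",np.hstack([p['img'][::1],q['img']])[:, :, ::-1][:, :])
i=np.hstack([p['img'],q['img']]); cv2.imwrite("pics/d.png",cv2.resize(i,(800,300))[:,:,::-1])
```

```text
0.008 [-0.04   0.459 -0.123  1.378  0.056  1.308  0.615]
lip_edge [([0.673, 0.0325, 0.2602], 0.89)]
lip_top [([0.6795, 0.0415, 0.2467], 0.93), ([0.6766, 0.0373, 0.2603], 0.34)]
lip_edge [([0.6767, 0.0349, 0.2647], 0.58)]
lip_top [([0.6801, 0.0372, 0.2484], 0.73)]
```

View pics/d.png

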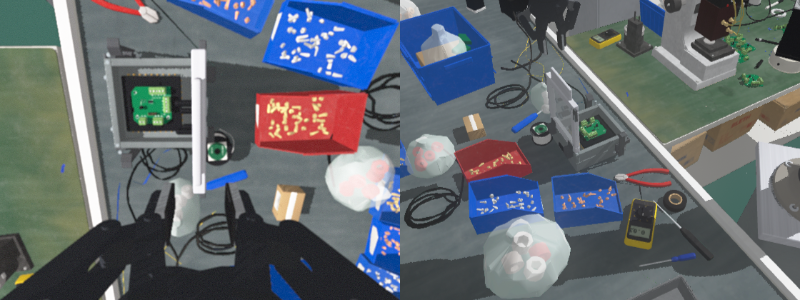

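Call:
send_rows --deltas "0 0 0.03 0; 0 0 0.06 0; 0 0 0.08 0; 0 0 0.08 0"

```text
t: 3.05
eef_pos: [0.694, 0.0228, 0.2457]
tool_rot: [-0.003, 0.384, 0.923, -0.002]
contact_force: [0.1, 0.5, -0.4]
gripper_width: 0.4
grasp_force: 0.0
```

Call:
send_rows --deltas "0 -0.004 0 0; 0 -0.008 0 0; 0 -0.010 0 0; 0 -0.012 0 0; 0 -0.012 0 0"

```text
t: 3.55
eef_pos: [0.6875, 0.0141, 0.25]
tool_rot: [0.0, 0.385, 0.923, 0.0]
contact_force: [-0.3, -0.6, 0.4]
gripper_width: 0.399
grasp_force: 0.0
```

Call:
send_rows --deltas "0 -0.003 0 0; 0 -0.006 0 0; 0 -0.009 0 0; 0 -0.012 0 0; 0 -0.015 0.001 0" --claw 0.25

```text
t: 4.05
eef_pos: [0.6766, 0.0037, 0.2483]
tool_rot: [0.0, 0.384, 0.923, -0.0]
contact_force: [0.3, 0.7, 0.4]
gripper_width: 0.251
grasp_force: 0.2
```

Call:
send_rows --deltas "0 -0.003 0 0; 0 -0.006 0.001 0; 0 -0.009 0.001 0; 0 -0.012 0.002 0; 0 -0.015 0.002 0"

```text
t: 4.55
eef_pos: [0.6659, -0.0069, 0.2461]
tool_rot: [-0.0, 0.384, 0.923, -0.0]
contact_force: [-1.0, 1.0, 0.6]
gripper_width: 0.245
grasp_force: 0.0
```

Run:
```python
from h import *
f=np.array([.7096,.7046]);
print(bot.get_obs()['eef_pos'][:2]@f)
for n in ["side","scene"]:
  q=bot.read_camera(n)
  for k in ["lip_edge","lip_top"]: 
    r=lm(q,k); print(k,r,[np.array(a[0][:2])@f-.510 for a in r])
  P=cloud(q); s=P[:,:2]@f-.510; w=P[:,:2]@np.array([-.7046,.7096])+.449
  k=(abs(w)<.074)&(P[:,2]>.12)&(P[:,2]<.225)&(s>-.09)&(s<.03)
  print(len(s[k]), "theta", np.degrees(np.arctan2(1,-np.polyfit(P[k,2],s[k],1)[0])), np.median(w[k]))
```

```text
0.46767062391319963
lip_edge [([0.6512, 0.0098, 0.2603], 0.98)] [np.float64(-0.04100339999999997)]
lip_top [([0.6575, 0.013, 0.2474], 0.94)] [np.float64(-0.034278200000000036)]
2295 theta 77.36372569239688 0.005901511991553476
lip_edge [([0.6417, 0.0018, 0.2559], 0.84), ([0.6449, 0.0134, 0.2456], 0.38)] [np.float64(-0.05338139999999997), np.float64(-0.04293732)]
lip_top [([0.6515, 0.0107, 0.2469], 0.66)] [np.float64(-0.04015637999999999)]
1390 theta 74.85483999924132 -0.01958712098496987
```

Call:
send_rows --deltas "0 -0.003 0.001 0; 0 -0.006 0.002 0; 0 -0.009 0.003 0; 0 -0.012 0.004 0; 0 -0.015 0.006 0"

```text
t: 5.35
eef_pos: [0.6553, -0.0174, 0.2403]
tool_rot: [0.0, 0.384, 0.923, -0.0]
contact_force: [-1.4, -0.8, -0.0]
gripper_width: 0.252
grasp_force: 0.5
```

Call:
send_rows --deltas "0 -0.002 0 0; 0 -0.004 0.001 0; 0 -0.006 0.002 0; 0 -0.006 0.002 0"

```text
t: 5.75
eef_pos: [0.6509, -0.0219, 0.2382]
tool_rot: [-0.0, 0.385, 0.923, -0.0]
contact_force: [-1.3, -1.4, 0.9]
gripper_width: 0.254
grasp_force: 1.4
```

```bash
cat >> h.py <<'E'
F=np.array([.7096,.7046]); G=np.array([-.7046,.7096])
def st():
  o=bot.get_obs(); e=o['eef_pos']; c=o['contact_force']
  print("t",o['t'],"s",round(e[:2]@F-.510,4),"w",round(e[:2]@G+.449,4),"z",round(e[2],4),"Fs",round(c[:2]@F,1),"Fw",round(c[:2]@G,1),"Fz",round(c[2],1),"claw",round(o['gripper_width'],3),"q",o['q'].round(2))
def lid(names=("side","scene"),zmin=.12):
  for n in names:
    q=bot.read_camera(n)
    for k in ["lip_edge","lip_top"]: 
      for a in lm(q,k): 
        x=np.array(a[0]); print(n,k,"s",round(x[:2]@F-.510,4),"z",a[0][2],a[1],"th",round(float(np.arctan2(x[2]-.082,.510-x[:2]@F)),3))
    P=cloud(q); s=P[:,:2]@F-.510; w=P[:,:2]@G+.449
    k=(abs(w)<.074)&(P[:,2]>zmin)&(P[:,2]<.225)&(s>-.16)&(s<.03)
    if k.sum()>50: print(n,k.sum(),"th", np.arctan2(1,-np.polyfit(P[k,2],s[k],1)[0]))
  return q
E
python3 - <<'E'
from h import *
st(); lid()
E
```

```text
t 5.75 s -0.0636 w -0.0251 z 0.2382 Fs -1.9 Fw -0.1 Fz 0.9 claw 0.254 q [ 0.03  0.44 -0.12  1.61  0.06  1.09  0.67]
side lip_edge s -0.0713 z 0.2489 0.84 th 1.167
side lip_top s -0.0632 z 0.2402 0.81 th 1.191
side lip_top s -0.0702 z -0.0002 0.32 th -0.864
side 3027 th 1.173534776027927
scene lip_edge s -0.0771 z 0.2454 0.8 th 1.13
scene lip_top s -0.0602 z 0.2397 0.98 th 1.206
scene 1767 th 1.1763534857276523
```

Call:
send_rows --deltas "0.004 0.002 0 0; 0.008 0.004 0 0; 0.012 0.005 0.001 0" --claw 0.37

```text
t: 6.35
eef_pos: [0.6467, -0.0094, 0.2376]
tool_rot: [0.001, 0.384, 0.923, -0.0]
contact_force: [-0.8, -3.7, 1.6]
gripper_width: 0.368
grasp_force: 1.7
```

Call:
send_rows --deltas "0.004 0.002 0 0; 0.008 0.004 0 0; 0.012 0.005 0.001 0" --claw 0.49

```text
t: 6.65
eef_pos: [0.6415, 0.0029, 0.2365]
tool_rot: [0.0, 0.384, 0.923, -0.0]
contact_force: [-0.6, -3.9, 1.3]
gripper_width: 0.488
grasp_force: 1.7
```

Call:
send_rows --deltas "0.004 0.002 0 0; 0.008 0.004 0 0; 0.012 0.005 0.001 0; 0.012 0.005 0.001 0" --claw 0.61

```text
t: 7.05
eef_pos: [0.6362, 0.0155, 0.2352]
tool_rot: [-0.0, 0.384, 0.923, 0.0]
contact_force: [-1.7, -1.3, 0.6]
gripper_width: 0.61
grasp_force: 1.2
```

Run:
```python
from h import *
st(); lid(["side"])
p=bot.read_camera("wrist"); q=bot.read_camera("side")
i=np.hstack([p['img'],q['img']]); cv2.imwrite("pics/e.png",cv2.resize(i,(800,300))[:,:,::-1])
```

```text
t 7.05 s -0.0477 w 0.0118 z 0.2352 Fs -2.2 Fw 0.3 Fz 0.6 claw 0.61 q [-0.02  0.42 -0.14  1.65  0.06  1.07  0.61]
side lip_edge s -0.0714 z 0.2506 0.82 th 1.17
side 2738 th 1.1752170529146462
```

View pics/e.png

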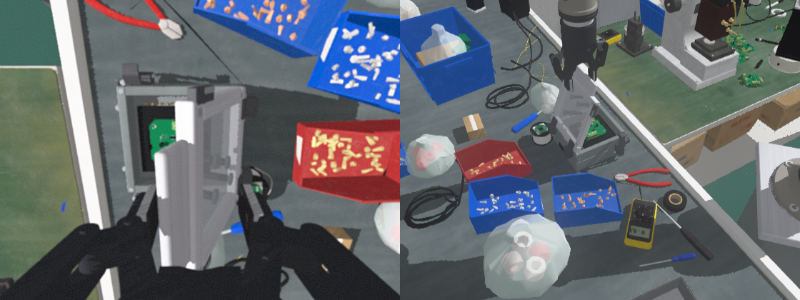

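Call:
send_rows --deltas "0.0049 -0.0019 0 -8.5; 0.0097 -0.0044 0 -17; 0.0143 -0.0073 0 -25.5; 0.0186 -0.0106 0 -34; 0.0224 -0.0143 0 -42.5"

```text
t: 7.8
eef_pos: [0.611, 0.0208, 0.2354]
tool_rot: [0.001, 0.021, 1.0, 0.0]
contact_force: [0.2, -1.8, 0.1]
gripper_width: 0.612
grasp_force: 0.5
```

Call:
send_rows --deltas "0.0051 -0.0006 0 -8.5; 0.01 -0.0017 0 -17; 0.0144 -0.0033 0 -25.5; 0.0183 -0.0054 0 -34; 0.0216 -0.0078 0 -42.5"

```text
t: 8.3
eef_pos: [0.589, 0.0136, 0.2354]
tool_rot: [0.0, -0.343, 0.939, -0.0]
contact_force: [-0.2, -2.2, 0.1]
gripper_width: 0.61
grasp_force: 1.0
```

Run:
```python
from h import *
st(); lid(["side","scene"])
```

```text
t 8.3 s -0.0825 w 0.0436 z 0.2354 Fs -1.6 Fw -1.4 Fz 0.1 claw 0.61 q [ 0.22  0.38 -0.44  1.75  0.18  1.06  1.98]
side lip_edge s -0.0708 z 0.2485 0.97 th 1.169
side lip_top s -0.0599 z 0.2394 0.71 th 1.207
side 3071 th 1.1720951280867418
scene lip_edge s -0.0756 z 0.2473 0.71 th 1.142
scene lip_top s -0.0637 z 0.2382 0.68 th 1.184
scene 1815 th 1.174500760958003
```

Call:
send_rows --deltas "0 0 0 -4.7; 0 0 0 -4.7"

```text
t: 8.8
eef_pos: [0.5891, 0.0134, 0.2356]
tool_rot: [0.0, -0.378, 0.926, -0.0]
contact_force: [-1.5, -2.5, 3.2]
gripper_width: 0.606
grasp_force: 1.6
```

Call:
send_rows --deltas "0.0055 0 0.0027 0; 0.011 0 0.0057 0; 0.0165 0 0.0087 0; 0.022 0 0.012 0; 0.027 0 0.015 0"

```text
t: 9.3
eef_pos: [0.5687, -0.0057, 0.2198]
tool_rot: [-0.0, -0.378, 0.926, 0.0]
contact_force: [-2.2, -1.7, -0.3]
gripper_width: 0.609
grasp_force: 1.0
```

Run:
```python
from h import *
st(); lid(["side","scene"])
```

```text
t 9.3 s -0.1105 w 0.0442 z 0.2198 Fs -2.8 Fw 0.4 Fz -0.3 claw 0.609 q [ 0.26  0.36 -0.45  1.81  0.18  1.01  2.08]
side lip_edge s -0.0956 z 0.2328 0.58 th 1.006
side lip_top s -0.0848 z 0.2265 0.9 th 1.04
side 3674 th 0.9940777218500562
scene lip_edge s -0.1034 z 0.235 0.97 th 0.977
scene lip_edge s -0.0469 z -0.0009 0.39 th -1.056
scene lip_top s -0.0867 z 0.2277 0.71 th 1.034
scene lip_top s -0.0524 z -0.0022 0.2 th -1.014
scene 2441 th 0.9854374458691371
```

Call:
send_rows --deltas "0.0055 0 0.0042 0; 0.011 0 0.0085 0; 0.0165 0 0.013 0; 0.0215 0 0.0175 0; 0.0265 0 0.022 0"

```text
t: 10.1
eef_pos: [0.5497, -0.0248, 0.1977]
tool_rot: [-0.001, -0.378, 0.926, -0.0]
contact_force: [-2.9, -3.4, 1.9]
gripper_width: 0.608
grasp_force: 2.4
```

Call:
send_rows --deltas "0.005 0 0.0054 0; 0.0097 0 0.0109 0; 0.0143 0 0.0166 0; 0.0185 0 0.0224 0; 0.0225 0 0.0283 0"

```text
t: 10.6
eef_pos: [0.5327, -0.0416, 0.1689]
tool_rot: [-0.002, -0.378, 0.926, -0.0]
contact_force: [-5.7, -5.5, 1.7]
gripper_width: 0.609
grasp_force: 4.1
```

Run:
```python
from h import *
st(); lid(["side","scene"],.11)
```

```text
t 10.6 s -0.1614 w 0.0441 z 0.1689 Fs -7.9 Fw 0.1 Fz 1.7 claw 0.609 q [ 0.32  0.37 -0.44  1.93  0.2   0.89  2.12]
side lip_edge s -0.1487 z 0.181 0.86 th 0.587
side lip_top s -0.1352 z 0.1831 0.92 th 0.642
side 4554 th 0.6212864559495717
scene lip_edge s -0.1519 z 0.1864 0.65 th 0.602
scene 3596 th 0.6198051052990754
```

Call:
send_rows --deltas "0.002 0 0.001 0; 0.004 0 0.003 0; 0.006 0 0.006 0; 0.008 0 0.009 0; 0.0095 0 0.012 0"

```text
t: 11.4
eef_pos: [0.5273, -0.0468, 0.1575]
tool_rot: [-0.0, -0.378, 0.926, -0.0]
contact_force: [-2.7, -4.9, -0.1]
gripper_width: 0.61
grasp_force: 2.8
```

Run:
```python
from h import *
st(); lid(["side","scene"],.11)
```

```text
t 11.4 s -0.1688 w 0.0443 z 0.1575 Fs -5.4 Fw -1.6 Fz -0.1 claw 0.61 q [ 0.33  0.37 -0.43  1.96  0.2   0.85  2.13]
side lip_edge s -0.1578 z 0.1733 0.72 th 0.525
side lip_top s -0.1427 z 0.1714 0.91 th 0.56
side 4401 th 0.590377981323779
scene lip_edge s -0.1606 z 0.1731 0.89 th 0.516
scene lip_top s -0.145 z 0.1704 0.71 th 0.548
scene 3448 th 0.5982886410417805
```

Call:
send_rows --deltas "0.002 0 0.002 0; 0.0035 0 0.004 0; 0.005 0 0.007 0; 0.0065 0 0.010 0; 0.008 0 0.013 0"

```text
t: 12.2
eef_pos: [0.5218, -0.0517, 0.1446]
tool_rot: [-0.0, -0.379, 0.926, 0.0]
contact_force: [-1.6, -2.5, -3.5]
gripper_width: 0.613
grasp_force: 1.5
```

Call:
send_rows --deltas "0.0015 0 0.003 0; 0.003 0 0.006 0; 0.0045 0 0.009 0; 0.0055 0 0.012 0; 0.0065 0 0.015 0"

```text
t: 12.7
eef_pos: [0.5169, -0.0564, 0.1296]
tool_rot: [-0.0, -0.379, 0.926, 0.0]
contact_force: [-2.6, -2.3, -2.6]
gripper_width: 0.616
grasp_force: 2.0
```

Run:
```python
from h import *
st(); lid(["side","scene"],.5)
```

```text
t 12.7 s -0.1829 w 0.0448 z 0.1296 Fs -3.4 Fw 0.2 Fz -2.6 claw 0.616 q [ 0.33  0.4  -0.42  2.    0.22  0.79  2.13]
side lip_edge s -0.1714 z 0.1413 0.73 th 0.333
side lip_top s -0.1541 z 0.1447 0.76 th 0.386
side lip_top s -0.1669 z 0.1435 0.26 th 0.353
scene lip_edge s -0.1739 z 0.1411 0.86 th 0.328
scene lip_edge s -0.0724 z -0.0003 0.17 th -0.849
scene lip_top s -0.1557 z 0.1453 0.68 th 0.386
```

Call:
send_rows --deltas "0.0011 0 0.0036 0; 0.0022 0 0.0073 0; 0.0032 0 0.011 0; 0.004 0 0.0146 0; 0.0048 0 0.0183 0"

```text
t: 13.5
eef_pos: [0.5131, -0.0601, 0.1114]
tool_rot: [-0.001, -0.378, 0.926, 0.0]
contact_force: [-6.0, -3.7, -1.5]
gripper_width: 0.613
grasp_force: 3.1
```

Run:
```python
from h import *
st(); lid(["side","scene"],.5)
```

```text
t 13.5 s -0.1882 w 0.0448 z 0.1114 Fs -6.9 Fw 1.7 Fz -1.5 claw 0.613 q [ 0.33  0.42 -0.41  2.02  0.24  0.75  2.12]
side lip_edge s -0.1741 z 0.1226 0.88 th 0.229
side lip_top s -0.1639 z 0.1287 0.91 th 0.278
scene lip_edge s -0.1777 z 0.1209 0.65 th 0.216
scene lip_top s -0.1626 z 0.1254 0.79 th 0.261
```

Call:
send_rows --deltas "0.0006 0 0.0027 0; 0.0011 0 0.0054 0; 0.0016 0 0.008 0; 0.002 0 0.0107 0; 0.0023 0 0.0133 0"

```text
t: 14.3
eef_pos: [0.5113, -0.0619, 0.098]
tool_rot: [-0.001, -0.378, 0.926, 0.0]
contact_force: [-5.7, -2.9, -2.3]
gripper_width: 0.609
grasp_force: 3.4
```

Run:
```python
from h import *
st(); lid(["side","scene"],.5)
```

```text
t 14.3 s -0.1908 w 0.0449 z 0.098 Fs -6.1 Fw 2.0 Fz -2.3 claw 0.609 q [ 0.33  0.44 -0.4   2.03  0.26  0.72  2.11]
side lip_edge s -0.1779 z 0.1102 0.75 th 0.157
side lip_top s -0.1642 z 0.1152 0.86 th 0.199
side lip_top s -0.1414 z -0.0004 0.31 th -0.528
scene lip_edge s -0.1822 z 0.1103 0.86 th 0.154
scene lip_top s -0.1662 z 0.1161 0.64 th 0.202
scene lip_top s -0.0533 z 0.0008 0.37 th -0.99
```

Call:
send_rows --deltas "0.0003 0 0.0024 0; 0.0005 0 0.0048 0; 0.0007 0 0.0072 0; 0.0009 0 0.0096 0; 0.001 0 0.012 0"

```text
t: 15.1
eef_pos: [0.5102, -0.0629, 0.0859]
tool_rot: [-0.002, -0.378, 0.926, 0.0]
contact_force: [-6.9, -4.6, -2.4]
gripper_width: 0.608
grasp_force: 3.8
```

Run:
```python
from h import *
st(); lid(["side","scene"],.5)
```

```text
t 15.1 s -0.1923 w 0.0449 z 0.0859 Fs -8.1 Fw 1.6 Fz -2.4 claw 0.608 q [ 0.32  0.46 -0.4   2.04  0.27  0.7   2.1 ]
side lip_edge s -0.1781 z 0.0974 0.93 th 0.086
side lip_top s -0.1653 z 0.1036 0.9 th 0.13
scene lip_edge s -0.1821 z 0.0968 0.93 th 0.081
scene lip_top s -0.1657 z 0.1068 0.61 th 0.149
```

Call:
send_rows --deltas "0.0001 0 0.002 0; 0.0002 0 0.004 0; 0.0003 0 0.006 0; 0.0003 0 0.008 0; 0.0003 0 0.01 0"

```text
t: 15.9
eef_pos: [0.5098, -0.0634, 0.0761]
tool_rot: [-0.002, -0.378, 0.926, -0.0]
contact_force: [-9.2, -4.6, 2.3]
gripper_width: 0.608
grasp_force: 4.9
```

Run:
```python
from h import *
st(); lid(["side","scene"],.5)
```

```text
t 15.9 s -0.1929 w 0.0448 z 0.0761 Fs -9.8 Fw 3.2 Fz 2.3 claw 0.608 q [ 0.32  0.47 -0.39  2.05  0.28  0.68  2.09]
side lip_edge s -0.179 z 0.0844 0.94 th 0.013
side lip_top s -0.1668 z 0.0944 0.65 th 0.074
side lip_top s -0.1626 z 0.0028 0.32 th -0.453
scene lip_edge s -0.184 z 0.0882 0.71 th 0.034
scene lip_edge s -0.072 z 0.0 0.71 th -0.85
scene lip_top s -0.1701 z 0.0976 0.9 th 0.091
```

Call:
send_rows --deltas "0 0 -0.001 0; 0.008 0 -0.002 0; 0.02 0 -0.002 0; 0.02 0 -0.03 0; 0.02 0 -0.06 0"

```text
t: 16.7
eef_pos: [0.4971, -0.0764, 0.1371]
tool_rot: [0.0, -0.379, 0.926, 0.0]
contact_force: [1.1, 0.1, 0.7]
gripper_width: 0.609
grasp_force: 0.0
```

Call:
send_rows --deltas "-0.01 -0.01 0 0; -0.02 -0.02 0 0; -0.03 -0.03 0 0; -0.04 -0.045 0 0; -0.043 -0.045 0 0" --claw 0

```text
t: 17.2
eef_pos: [0.5621, -0.0788, 0.1374]
tool_rot: [0.002, -0.378, 0.926, -0.001]
contact_force: [-0.6, 0.3, 1.0]
gripper_width: -0.0
grasp_force: 0.0
```

Run:
```python
from h import *
st(); p=lid(["side","scene"],.5)
w=bot.read_camera("side")
i=np.hstack([p['img'],w['img']]); cv2.imwrite("pics/f.png",cv2.resize(i,(800,300))[:,:,::-1])
```

```text
t 17.2 s -0.1667 w -0.003 z 0.1374 Fs -0.3 Fw 0.6 Fz 1.0 claw -0.0 q [ 0.35  0.45 -0.41  1.89  0.23  0.84  2.17]
side lip_edge s -0.1825 z 0.0844 0.82 th 0.013
side lip_edge s -0.1394 z -0.0003 0.31 th -0.533
side lip_top s -0.1674 z 0.0995 0.93 th 0.104
side lip_top s 0.0014 z 0.0812 0.2 th -2.622
scene lip_edge s -0.1817 z 0.0874 0.79 th 0.03
scene lip_top s -0.1686 z 0.0967 0.68 th 0.087
```

View pics/f.png

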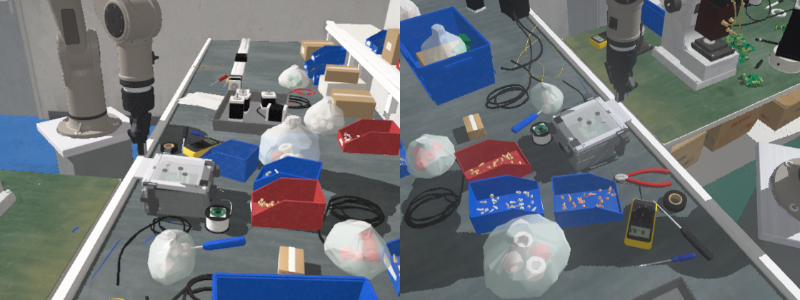

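Call:
send_rows --deltas "0.002 0 0.01 0; 0.002 0 0.02 0; 0.002 0 0.028 0; 0.002 0 0.03 0; 0.002 0 0.03 0"

```text
t: 18.05
eef_pos: [0.5575, -0.0794, 0.1056]
tool_rot: [-0.001, -0.379, 0.926, 0.0]
contact_force: [0.2, -0.2, 0.1]
gripper_width: -0.001
grasp_force: 0.0
```

Call:
send_rows --deltas "0 0 0.001 0; 0 0 0.002 0; 0 0 0.003 0; 0 0 0.003 0"

```text
t: 18.45
eef_pos: [0.5582, -0.0796, 0.1036]
tool_rot: [0.0, -0.379, 0.926, -0.0]
contact_force: [0.6, -0.2, 0.4]
gripper_width: 0.004
grasp_force: 0.2
```

Call:
send_rows --deltas "0 0 0.001 0; 0 0 0.002 0; 0 0 0.002 0"

```text
t: 18.75
eef_pos: [0.5581, -0.0797, 0.1016]
tool_rot: [0.0, -0.379, 0.926, -0.0]
contact_force: [-0.8, 0.1, 3.4]
gripper_width: 0.001
grasp_force: 1.5
```

Call:
send_rows --deltas "0 0 0.001 0; 0 0 0.0015 0; 0 0 0.0015 0"

```text
t: 19.05
eef_pos: [0.558, -0.0797, 0.1]
tool_rot: [0.0, -0.379, 0.926, -0.0]
contact_force: [-0.6, -0.8, 3.1]
gripper_width: -0.003
grasp_force: 2.2
```

Call:
send_rows --deltas "0 0 0.0007 0; 0 0 0.0015 0; 0 0 0.0015 0"

```text
t: 19.35
eef_pos: [0.558, -0.0798, 0.0985]
tool_rot: [-0.0, -0.379, 0.926, -0.0]
contact_force: [-0.9, -1.6, 4.5]
gripper_width: -0.003
grasp_force: 2.5
```

Call:
send_rows --deltas "0 0 0.0005 0; 0 0 0.001 0; 0 0 0.001 0"

```text
t: 19.65
eef_pos: [0.5579, -0.0798, 0.0976]
tool_rot: [-0.0, -0.379, 0.926, -0.0]
contact_force: [-1.4, -0.5, 6.8]
gripper_width: 0.002
grasp_force: 3.2
```

Call:
send_rows --deltas "0 0 0.0005 0; 0 0 0.001 0; 0 0 0.001 0"

```text
t: 19.95
eef_pos: [0.558, -0.0798, 0.0968]
tool_rot: [-0.0, -0.379, 0.926, -0.0]
contact_force: [-1.5, -2.1, 7.7]
gripper_width: -0.002
grasp_force: 3.7
```

Call:
send_rows --deltas "0 0 0.0005 0; 0 0 0.001 0; 0 0 0.001 0"

```text
t: 20.25
eef_pos: [0.5579, -0.0799, 0.0958]
tool_rot: [-0.0, -0.379, 0.926, -0.0]
contact_force: [-1.4, -1.3, 8.7]
gripper_width: 0.002
grasp_force: 4.0
```

Call:
send_rows --deltas "0 0 0.0005 0; 0 0 0.001 0; 0 0 0.001 0"

```text
t: 20.55
eef_pos: [0.5579, -0.0799, 0.0949]
tool_rot: [-0.0, -0.379, 0.926, -0.0]
contact_force: [-2.7, -1.7, 9.0]
gripper_width: 0.003
grasp_force: 4.4
```

Call:
send_rows --deltas "0 0 0.0005 0; 0 0 0.001 0; 0 0 0.001 0"

```text
t: 20.85
eef_pos: [0.5579, -0.0799, 0.094]
tool_rot: [-0.0, -0.379, 0.926, -0.0]
contact_force: [-2.8, -1.3, 9.9]
gripper_width: -0.001
grasp_force: 4.9
```

Call:
send_rows --deltas "0 0 0.0004 0; 0 0 0.0008 0; 0 0 0.0008 0"

```text
t: 21.15
eef_pos: [0.5579, -0.0799, 0.0933]
tool_rot: [-0.0, -0.378, 0.926, -0.0]
contact_force: [-3.0, -0.8, 11.6]
gripper_width: 0.002
grasp_force: 5.4
```

Call:
send_rows --deltas "0 0 0.0004 0; 0 0 0.0008 0; 0 0 0.0008 0"

```text
t: 21.45
eef_pos: [0.5578, -0.0799, 0.0925]
tool_rot: [-0.0, -0.378, 0.926, -0.0]
contact_force: [-2.5, -0.4, 11.4]
gripper_width: -0.001
grasp_force: 5.7
```

Call:
send_rows --deltas "0 0 0.0004 0; 0 0 0.0008 0; 0 0 0.0008 0"

```text
t: 21.75
eef_pos: [0.5579, -0.0799, 0.0918]
tool_rot: [-0.0, -0.378, 0.926, -0.0]
contact_force: [-4.1, -1.9, 12.3]
gripper_width: 0.003
grasp_force: 6.2
```

Call:
send_rows --deltas "0 0 0.0003 0; 0 0 0.0006 0; 0 0 0.0006 0"

```text
t: 22.05
eef_pos: [0.5579, -0.08, 0.0913]
tool_rot: [-0.0, -0.378, 0.926, -0.0]
contact_force: [-4.3, -0.7, 13.2]
gripper_width: 0.002
grasp_force: 6.6
```

Call:
send_rows --deltas "0 0 0.0003 0; 0 0 0.0006 0; 0 0 0.0006 0"

```text
t: 22.35
eef_pos: [0.5579, -0.08, 0.091]
tool_rot: [-0.0, -0.378, 0.926, -0.0]
contact_force: [-4.8, -1.2, 14.6]
gripper_width: 0.003
grasp_force: 7.8
```

Call:
send_rows --deltas "0 0 0.0003 0; 0 0 0.0006 0; 0 0 0.0006 0"

```text
t: 22.65
eef_pos: [0.5579, -0.08, 0.0909]
tool_rot: [-0.0, -0.378, 0.926, -0.001]
contact_force: [-6.9, -1.0, 19.3]
gripper_width: 0.002
grasp_force: 10.2
```

Call:
send_rows --deltas "0 0 -0.001 0; 0 0 -0.002 0; 0 0 -0.003 0; 0 0 -0.004 0; 0 0 -0.0045 0"

```text
t: 23.15
eef_pos: [0.5577, -0.0794, 0.0934]
tool_rot: [-0.0, -0.379, 0.926, 0.0]
contact_force: [0.8, -0.1, 0.8]
gripper_width: 0.002
grasp_force: 0.0
```

Call:
send_rows --deltas "0 0 -0.005 0; 0.01 0 -0.03 0; 0.03 0 -0.06 0; 0.06 0 -0.09 0; 0.08 0 -0.11 0"

```text
t: 23.65
eef_pos: [0.5002, -0.1368, 0.2055]
tool_rot: [0.0, -0.378, 0.926, -0.0]
contact_force: [0.7, -1.5, 0.7]
gripper_width: 0.004
grasp_force: 0.0
```

Run:
```python
from h import *
st(); p=lid(["scene","side"],.5); s=bot.read_camera("scene")
w=bot.read_camera("wrist")
for q in (p,s):
  for n in ["side_cutters","pocket_meter","tape_roll","solder_reel"]: print(n,lm(q,n)[:1])
a=cv2.resize(s['img'][200:320,180:320],(400,343)); b=cv2.resize(p['img'][120:240,200:340],(400,343))
cv2.imwrite("pics/g.png",np.hstack([a,b])[:,:,::-1])
```

```text
t 23.65 s -0.2514 w -0.0005 z 0.2055 Fs -0.5 Fw -1.6 Fz 0.7 claw 0.004 q [ 0.51  0.29 -0.43  1.94  0.15  0.94  2.35]
scene lip_edge s -0.1864 z 0.0788 0.81 th -0.017
scene lip_top s -0.1682 z 0.0868 0.79 th 0.029
side lip_edge s -0.1772 z 0.0798 0.94 th -0.012
side lip_top s -0.1686 z 0.085 0.79 th 0.018
side_cutters [([0.4539, 0.0689, -0.0015], 0.83)]
pocket_meter [([0.4361, 0.2149, 0.0012], 0.63)]
tape_roll [([0.3609, 0.1251, 0.0034], 0.96)]
solder_reel [([0.7584, 0.0031, -0.0001], 0.66)]
side_cutters []
pocket_meter [([0.4351, 0.211, -0.0011], 0.59)]
tape_roll [([0.3645, 0.125, -0.0002], 0.73)]
solder_reel [([0.7649, 0.0038, -0.0001], 0.76)]
```

View pics/g.png

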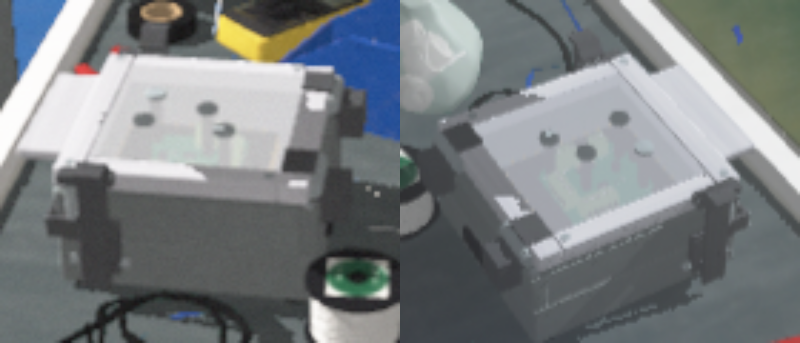

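The two crops show the lid lying level, with both dark side latches upright over its edges: the right one at about (85,220) in the left crop, the left one at about (715,230) in the right crop. The lip stays at 0.086 m with nothing touching it, and the loose items have not moved.

```bash
python3 -c "
from station import bot
print(bot.hand_in())"
```

```text
the job is handed in; nothing more can be done
None
```

I shut the lid under control and handed the job in. Both latches look closed over it in the pictures, the highest press reading was about 20 N, the cutters, meter, tape and reel show no shift beyond measuring error, and no verdict came back.

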